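# Load and lock the slide carriage of a slide scanner

### The job

The flat slide scanner's carriage is still out of its scanning place: with the fingertips, gently push the red knob along the L-shaped slot up to the corner, which carries the slide over the lens, then push it sideways along the short leg fully home to the end by the green dot, which locks the carriage. Only push the knob with the outside of the fingers: do not take it between them, force it or pull it up, and leave the bottle, dish, jar and slide box where they stand. Leave the knob there and move clear.

Things in the scene. Friction and masses are not known exactly. Their poses are not given: they have to be found in the camera images.
- scanner: Fixed flat slide scanner, 280 x 240 x 80 mm, turned up to 0.6 rad: cream body, black deck (top 80 mm above the bench) with a white-bottomed L-shaped slot and, on its -y side, a sunken window with the slide. Origin: centre of its underside. x: along the slot's long leg, start to corner; y: along the short leg, corner to end (to the left seen from above); z up.
- gate_start (a point): Centre line of the slot at the start of the long leg, at deck height; in the scanner's frame (-55, 20, 80) mm.
- gate_corner (a point): Crossing of the two centre lines of the slot, the corner, at deck height; in the scanner's frame (35, 20, 80) mm.
- gate_end (a point): Where the knob's axis is when it is fully home at the end of the short leg, at deck height; in the scanner's frame (35, 65, 80) mm. A green dot of 12 mm lies on the deck 21 mm beyond it.
- knob: Red upright knob, 20 mm in diameter, 4 to 50 mm above the deck, on a 12 mm pin that follows the 18 mm wide slot (3 mm play each side; inner corner bevelled 6 mm; walls and ends rigid). Origin: centre of its top, 130 mm above the bench; z up. Cannot tip or turn. It takes about 2 N along the long leg, 1.5 N along the short one, and stays where it is left.
- carriage (a joint): Travel of the carriage (slide and knob) along the long leg (scanner's x), m: 0 at gate_start, 0.090 with the pin on the centre line of the short leg, 0.093 against the far wall. It starts between 0 and 0.03.
- bolt (a joint): Travel of the knob along the short leg (scanner's y), m: 0 on the centre line of the long leg, 0.045 at the end of the short leg.
- pull (a joint): How far the knob is pulled up, m: 0 as it should be; a light spring (about 2 N) and its weight keep it down; it can rise 15 mm.
- oil_bottle: Small amber glass bottle, 26 mm in diameter and 58 mm tall, standing loose on the deck near the corner of the deck at the scanner's -x, +y. Origin: centre of its underside.
- dish: Clear loose dish, 88 mm in diameter and 18 mm tall, on the bench on the scanner's +y side. Origin: centre of its underside.
- jar: Glass jar with blue cap, 48 mm in diameter and 70 mm tall, loose on the bench on the scanner's -y side. Origin: centre of its underside.
- slide_box: Green closed slide box, 90 x 50 x 32 mm, loose on the bench on the scanner's -y side beyond the jar. Origin: centre of its underside.

How it is judged:
On the way:
1. the knob is pushed along the long leg to the corner (value of joint carriage above 0.085 m), for 0.1 s.
At the end, for the whole second after the job is handed in: The knob rests at the end of the short leg, within 4 mm of fully home (bolt above 0.041 m, carriage above 0.085 m), is down (less than 2 mm up) and still; bottle, dish, jar and slide box are within 15 mm of where they stood (value of joint carriage above 0.085 m and value of joint bolt above 0.041 m and value of joint pull below 0.002 m and linear speed of knob below 0.01 m/s and distance of each of oil_bottle, dish, jar, slide_box from where it was at the start of the episode below 0.015 m); the robot touches nothing.
It fails at once if the knob is pulled up by more than 5 mm (value of joint pull above 0.005 m).
It fails at once if the knob is taken between the fingers (horizontal distance between the grasp point and knob below 0.009 m and z of the grasp point in the frame of knob below 0.002 m).
It fails at once if the knob is pushed or squeezed with more than 30 N (contact force between the fingers and knob above 30 N).
It fails at once if a bystander is shifted by 15 mm or more, or lifted (distance of any of oil_bottle, dish, jar, slide_box from where it was at the start of the episode above 0.015 m).
It fails at once if a bottle or jar is tipped over (angle between any of oil_bottle, jar's own z axis and vertical above 0.5 rad).
It also fails if it takes over 45 s, if anything falls off the work surface, if the arm or the gripper's body presses on something with over 40 N, if the wrist force passes 120 N, or if a joint passes its speed limit or range.

### The arm

A 6-joint arm with a two-finger parallel gripper is mounted at the origin on the work surface. World frame = base frame: x ahead of the robot, y to its left, z up, the work surface at z = 0. Lengths are in m, angles in rad, forces in N, time in s.
With the tool pointing down it reaches from about 0.425 to 0.925 m from the base axis. Payload 12.5 kg.
Tool frame: the origin (TCP) lies on the centre line of the jaws, within the pads' length; the fingertips stand 14 mm ahead of it and the grasp point (between the pads) lies 5 mm behind it (r.nose_length is the distance from the TCP to the fingertips, in m); y points along the fingers, z is the direction in which the jaws open and shut, and the axes are right-handed (so a half turn about y gives the same grasp; the last joint's range is limited). The gripper opens to 85 mm and grips with 20 to 120 N. Pads are 22 mm wide; open, the fingers measure 114 mm over their backs; the gripper's body (76 mm by 85 mm) begins 54 mm behind the grasp point. The pads swing forward as they close: fully open they stand 13 mm farther back than shut.
Start: joints at [1.096, 0.491, 1.559, -0, 1.092, -0.106], TCP at [0.225, 0.583, 0.222] pointing down, gripper open.
Joint ranges: [-3.1, 3.1], [-0.84, 2.19], [0.05, 2.79], [-1.13, 4.28], [0.06, 2.93], [-2.69, 2.69]. Speed limits (rad/s): [2.22, 2.22, 2.79, 3.14, 3.14, 3.14].

### API

Orientations are given as a 3x3 rotation matrix whose columns are the frame's x, y, z axes.
In Python, from bench import r gives the robot as it stands. Calls block until the motion is done:
- r.move_to(position, orientation): joint-space move of the TCP to a pose.
- r.move_straight(position, rate=0.15, attitude=None, f_stop=None): straight line of the TCP; attitude=None keeps the orientation; rate is the mean speed in m/s. With f_stop (N) it stops when the force on the tool has changed by that much, and returns True; else False.
- r.move_j(angles): joint-space move.
- r.move_gripper(opening, force=None): finger opening in m; force is the grip in N (None keeps the last); returns when the fingers have stopped.
- r.wait(seconds).
- r.inverse_kinematics(position, orientation): joint angles nearest the present ones, or None.
- r.get_obs(): the state.
- r.grab_frame(name): name is "scene" or "side" or "wrist"; returns a dict with "color" (400x640x3 uint8, red, green, blue), "intrinsics" (3x3 intrinsics, pixels), "R" (3x3) and "t" (3): a world point X has camera coordinates R X + t; the wrist camera has in their place "tool_from_camera" (4x4, takes a point from camera to tool coordinates, whose origin is the TCP and whose axes are the tool frame's). Camera axes: x right, y down, z forward; pixel columns grow to the right and rows downward; lengths in m; the calibration is good to about 2 mm. A picture is of the moment at which its call begins: read the wrist's pose just before it. There is no depth.
A pose or a line that the arm cannot do raises r.MotionError and nothing moves.
- r.sign_off(): hands the job in, once; it reports no verdict.
The state is a dict: "clock": time; "joints": joint angles; "joint_velocities": joint speeds; "joint_efforts": joint torques, N m; "tool_pos": TCP position; "tcp_rot": TCP orientation; "contact_force": force on the tool from outside, world axes, zero at the start; "torque": the same for the moment, N m; "opening": finger opening in m.
Only numpy, scipy, OpenCV 4.12 (cv2) and the standard library are available. Lean on these libraries where they do the work, as an engineer would, in place of code of your own. Each camera call takes 0.05 s, during which the arm holds its last target. There are 200 camera calls.

## Working session

There is one attempt and no reset: what is moved stays moved. The work goes in short steps, each a Python script; the robot and the scene stay as the last script left them, time stands still between calls to the robot, and variables do not carry over. Pictures are saved under pics/ and viewed, about 8 in all and at most 12, crops included, and the job is handed in when it is done.

```bash
mkdir -p pics
cat > h.py <<'E'
from bench import r
import numpy as np, cv2
def save(f,n,crop=None,s=1):
    im=f["color"][:,:,::-1]
    if crop: x0,y0,x1,y1=crop; im=im[y0:y1,x0:x1]
    cv2.imwrite("pics/"+n,cv2.resize(im,None,fx=s,fy=s,interpolation=cv2.INTER_CUBIC))
def ray(f,uv):  # world origin, direction
    d=np.linalg.inv(f["intrinsics"])@np.array([uv[0],uv[1],1.])
    return -f["R"].T@f["t"], f["R"].T@d
def at_z(f,uv,z):
    o,d=ray(f,uv); return o+d*(z-o[2])/d[2]
def proj(f,X):
    p=f["intrinsics"]@(f["R"]@np.asarray(X,float)+f["t"]); return p[:2]/p[2]
E
python3 - <<'E'
from h import *
import pickle
o=r.get_obs(); print(o["clock"],o["tool_pos"],o["tcp_rot"],o["opening"],r.nose_length)
F={}
for n in("scene","side"):
    F[n]=r.grab_frame(n); save(F[n],n+"0.png",s=1.25); print(n,-F[n]["R"].T@F[n]["t"])
pickle.dump(F,open("f0.pkl","wb"))
E
```

```text
0.0 [0.22517735 0.58277091 0.2211083 ] [[ 9.32750305e-01 -5.11030935e-04  3.60522686e-01]
 [-3.60523031e-01 -1.00924520e-03  9.32749766e-01]
 [-1.12808196e-04 -9.99999360e-01 -1.12561219e-03]] 0.08534360351929779 0.014
scene [1.44675155 0.7104997  0.89812658]
side [0.29347862 0.65798086 0.71929612]
```

View pics/scene0.png

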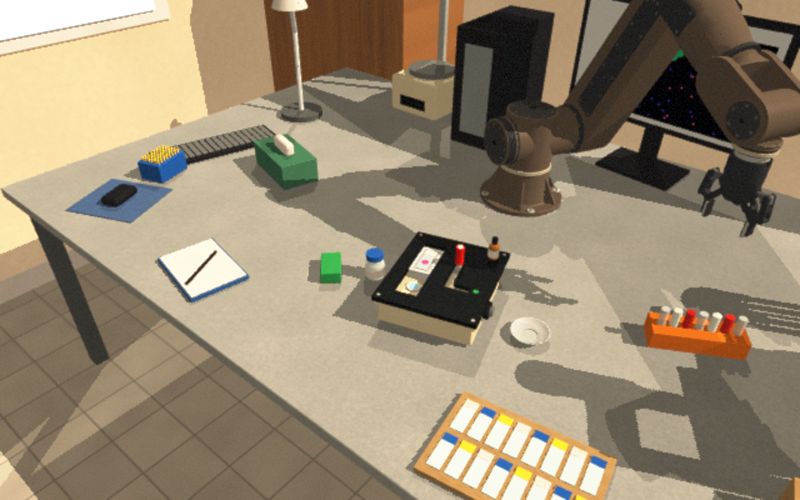

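View pics/side0.png

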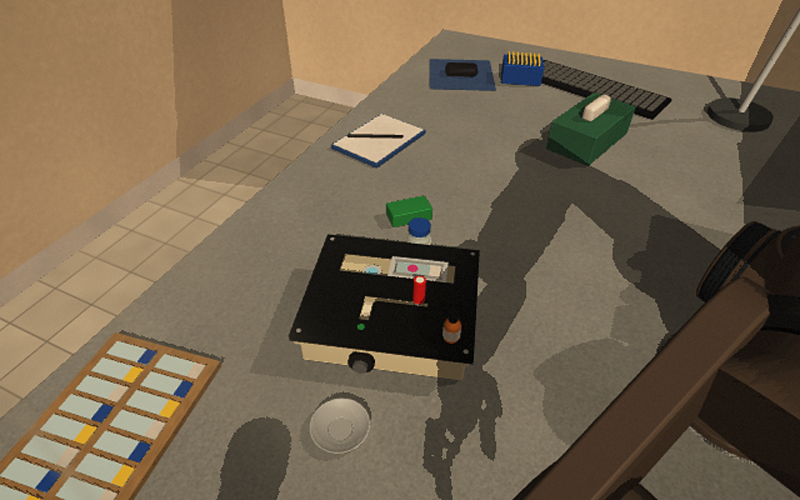

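The side view shows the deck's corners near (330,235), (479,252), (472,362), (291,341), the green dot at (361,327) and the knob top at (420,280). I'll enlarge it to measure these.

Run:
```python
from h import *
import pickle
F=pickle.load(open("f0.pkl","rb"))
save(F["side"],"side_c.png",(225,170,395,310),4)
f=F["side"]
P=[at_z(f,np.array(p)/1.25,.08) for p in[(330,235),(479,252),(472,362),(291,341)]]
for p in P: print(p)
print([np.linalg.norm(P[i]-P[(i+1)%4]) for i in range(4)], sum(P)/4)
print("dot",at_z(f,np.array((361,327))/1.25,.08),"knob",at_z(f,np.array((420,280))/1.25,.13))
```

```text
[0.71871197 0.0388136  0.08      ]
[ 0.45571674 -0.03732425  0.08      ]
[0.38794041 0.19273075 0.08      ]
[0.64601418 0.27493891 0.08      ]
[np.float64(0.27379456752235737), np.float64(0.23983105157457607), np.float64(0.27085097961952814), np.float64(0.247063002489088)] [0.55209582 0.11728975 0.08      ]
dot [0.56411953 0.20548731 0.08      ] knob [0.50476153 0.11859272 0.13      ]
```

View pics/side_c.png

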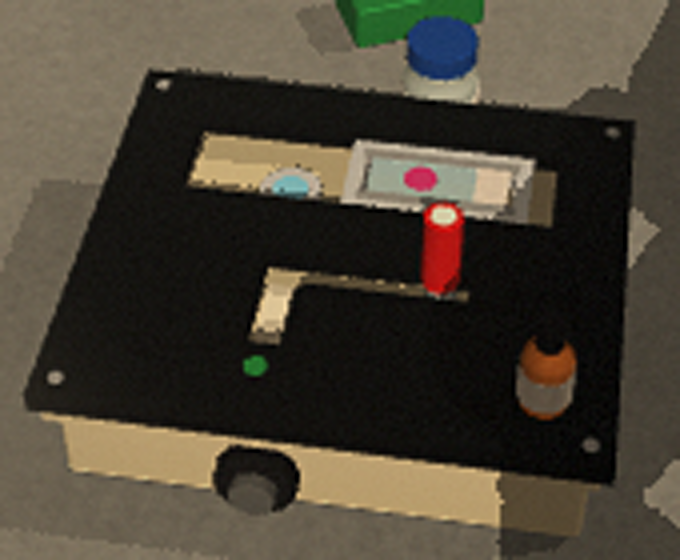

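```bash
cat > fit.py <<'E'
from h import *
import pickle
from scipy.optimize import least_squares
F=pickle.load(open("f0.pkl","rb")); f=F["side"]
c=lambda u,v:(225+u/4,170+v/4)
px=[c(150,70),c(634,122),c(614,483),c(26,410),c(255,366)]
L=np.array([(.14,-.12),(-.14,-.12),(-.14,.12),(.14,.12),(.035,.086)])
W=np.array([at_z(f,p,.08)[:2] for p in px])
def T(q,L):
    a=q[2]; return np.asarray(L)@np.array([[np.cos(a),np.sin(a)],[-np.sin(a),np.cos(a)]])+q[:2]
s=least_squares(lambda q:(T(q,L)-W).ravel(),[.55,.117,.3]); q=s.x
def inv(q,w):
    a=q[2]; return (np.asarray(w)[:2]-q[:2])@np.array([[np.cos(a),-np.sin(a)],[np.sin(a),np.cos(a)]])
if __name__=="__main__":
    print(q,(T(q,L)-W)*1e3)
    k=at_z(f,c(444,214),.13); print("knob",k,inv(q,k))
    b=at_z(f,c(545,410),.08); print("bottle~",inv(q,b))
    print("dish",inv(q,at_z(f,(272,341),0.01)),"jar cap",inv(q,at_z(f,c(442,40),.07)))
    print("start,corner,end",T(q,[(-.055,.02),(.035,.02),(.035,.065)]))
    g=F["scene"]
    for n,p in [("dot",(.035,.086,.08)),("c1",(.14,-.12,.08)),("c2",(-.14,-.12,.08)),("c3",(-.14,.12,.08)),("c4",(.14,.12,.08))]:
        print(n,proj(g,[*T(q,[p[:2]])[0],p[2]])*1.25)
    print("knobtop scene",proj(g,k)*1.25)
E
python3 fit.py
```

```text
[0.55381345 0.11607481 0.29460312] [[-0.1079278   3.09470348]
 [-1.60808761  1.68754433]
 [-0.62725516 -4.14978435]
 [ 4.33205148 -3.85307636]
 [-1.98878091  3.22061288]]
knob [0.50530525 0.11734539 0.13      ] [-0.04604942  0.01530068]
bottle~ [-0.10425411  0.08724873]
dish [0.04338274 0.21224659] jar cap [-0.02321974 -0.18865605]
start,corner,end [[0.49537579 0.11924336]
 [0.58149836 0.14537577]
 [0.56843216 0.18843705]]
dot [477.76255179 291.74161659]
c1 [373.059068   296.21929722]
c2 [419.52264824 231.31112971]
c3 [512.05969031 253.05079088]
c4 [479.01344734 325.61846439]
knobtop scene [460.15910489 246.66527311]
```

```bash
cat >> h.py <<'E'
def down(a):  # tool x along world yaw a, tool y down
    x=np.array([np.cos(a),np.sin(a),0]); y=np.array([0,0,-1.]); return np.column_stack([x,y,np.cross(x,y)])
def wrist():
    o=r.get_obs(); f=r.grab_frame("wrist"); M=f["tool_from_camera"]
    Rw=o["tcp_rot"]@M[:3,:3]; tw=o["tcp_rot"]@M[:3,3]+o["tool_pos"]
    f["R"]=Rw.T; f["t"]=-Rw.T@tw; return f
E
python3 - <<'E'
from h import *
from fit import q,T
import pickle
for k in range(4):
    a=q[2]+k*np.pi/2
    for L in [(-.085,.02),(.035,-.02)]:
        j=r.inverse_kinematics([*T(q,[L])[0],.11],down(a)); print(k,L,None if j is None else np.round(j,2))
r.move_gripper(0.0)
r.move_to([*T(q,[(-.0,.02)])[0],.30],down(q[2]))
f=wrist(); pickle.dump(f,open("w.pkl","wb")); save(f,"w1.png",s=1.25)
o=r.get_obs(); print(o["clock"],o["tool_pos"],o["opening"])
for n,p in [("start",(-.055,.02)),("corner",(.035,.02)),("dot",(.035,.086)),("c1",(.14,-.12))]: print(n,proj(f,[*T(q,[p])[0],.08])*1.25)
E
```

```text
0 (-0.085, 0.02) [ 0.09  0.45  2.03 -0.    0.66 -1.77]
0 (0.035, -0.02) [ 0.07  0.59  1.73 -0.    0.83 -1.8 ]
1 (-0.085, 0.02) None
1 (0.035, -0.02) None
2 (-0.085, 0.02) [ 0.09  0.45  2.03 -0.    0.66  1.37]
2 (0.035, -0.02) [ 0.07  0.59  1.73 -0.    0.83  1.35]
3 (-0.085, 0.02) [ 0.09  0.45  2.03 -0.    0.66 -0.2 ]
3 (0.035, -0.02) [ 0.07  0.59  1.73 -0.    0.83 -0.23]
2.925 [0.54783842 0.13587841 0.29989942] -6.421167583504517e-05
start [403.49071128 139.55798787]
corner [403.44203709 245.78239896]
dot [479.10883886 245.80838967]
c1 [254.56453793 352.87661191]
```

View pics/w1.png

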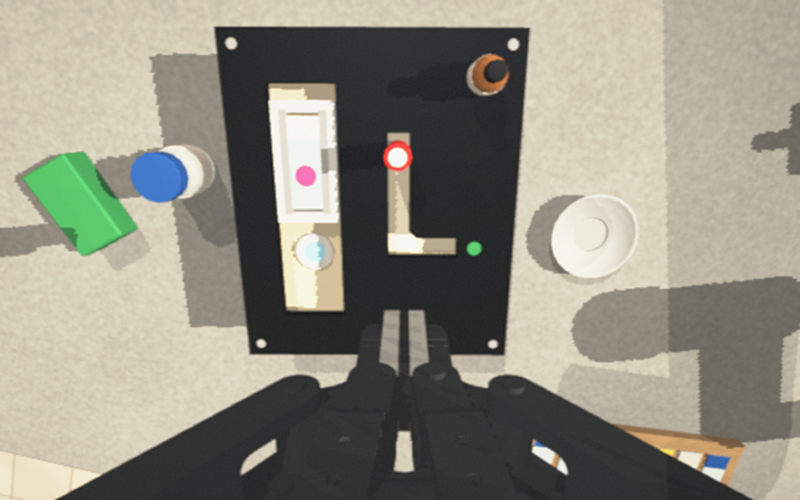

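The wrist view shows the slot and dot about 5 px off the prediction: dot at (474,248), knob top at (398,156), deck corners (216,27), (529,28), (504,354), (249,354). I'll refit with these.

```bash
cat > fit2.py <<'E'
from h import *
from fit import T,inv,q as q0
import pickle
from scipy.optimize import least_squares
f=pickle.load(open("w.pkl","rb"))
px=np.array([(216,27),(529,28),(504,354),(249,354),(474,248),(388,244)])/1.25
L=np.array([(-.14,-.12),(-.14,.12),(.14,.12),(.14,-.12),(.035,.086),(.035,.011)])
W=np.array([at_z(f,p,.08)[:2] for p in px])
q=least_squares(lambda q:(T(q,L)-W).ravel(),q0).x
k=at_z(f,np.array((398,156))/1.25,.13); kl=inv(q,k)
if __name__=="__main__":
    print(q0,q,(T(q,L)-W)*1e3); print("knob",k,kl)
    for n,p in [("bottle",(487,88,.08)),("dish",(595,238,.01)),("jar",(160,177,.07))]: print(n,inv(q,at_z(f,np.array(p[:2])/1.25,p[2])))
E
python3 fit2.py
```

```text
[0.55381345 0.11607481 0.29460312] [0.5562015  0.11224222 0.29044278] [[-0.92894368 -1.80404114]
 [-1.19953981  0.60933413]
 [ 0.42349148  0.45505814]
 [-0.6149198   0.24275599]
 [-0.40441898 -0.27288238]
 [ 2.72433078  0.76977527]]
knob [0.50497167 0.11805639 0.13      ] [-0.04741913  0.02024168]
bottle [-0.09602161  0.08971087]
dish [0.04493508 0.22204252]
jar [-0.02369615 -0.1839749 ]
```

Run:
```python
from h import *
from fit2 import q,T,kl,inv
R=down(q[2]); w=lambda x,y,z:[*T(q,[(x,y)])[0],z]
r.move_to(w(kl[0]-.036,.02,.20),R)
print(r.move_straight(w(kl[0]-.036,.02,.112),rate=.08,f_stop=6))
hit=r.move_straight(w(.025,.02,.112),rate=.03,f_stop=8)
o=r.get_obs(); print(hit,o["clock"],inv(q,o["tool_pos"]),o["tool_pos"][2],o["contact_force"])
f=r.grab_frame("side"); save(f,"s2.png",(225,150,395,310),4)
```

```text
False
True 7.7167 [0.01701018 0.02015117] 0.11154144580925508 [-1.38337291 -0.07357115  1.35899999]
```

View pics/s2.png

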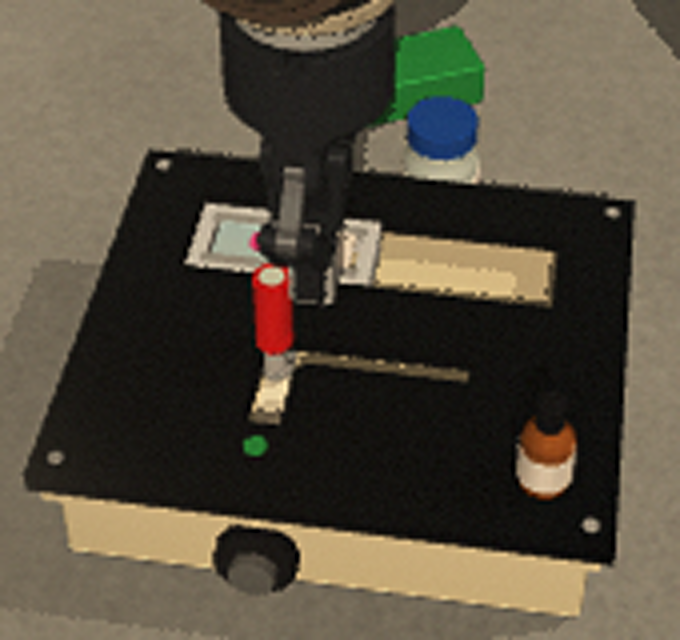

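The knob is in the corner against the far wall (TCP +21 mm = 38 mm on scanner x, as expected). I'll back off, turn the tool a quarter and push along +y with the same pad edges.

Run:
```python
from h import *
from fit2 import q,T,inv
R=down(q[2]-np.pi/2); w=lambda x,y,z:[*T(q,[(x,y)])[0],z]
r.move_straight(w(.003,.02,.112),rate=.05)
r.move_straight(w(.003,.02,.20),rate=.1)
r.move_to(w(.037,-.018,.20),R)
print(r.move_straight(w(.037,-.018,.112),rate=.08,f_stop=6))
hit=r.move_straight(w(.037,.053,.112),rate=.03,f_stop=8)
o=r.get_obs(); print(hit,o["clock"],inv(q,o["tool_pos"]),o["tool_pos"][2],o["contact_force"])
if hit:
    y=inv(q,o["tool_pos"])[1]
    r.move_straight(w(.037,y-.02,.112),rate=.05)
    r.move_straight(w(.037,y-.02,.25),rate=.12)
    r.move_straight(w(-.08,0,.30),rate=.12)
f=wrist(); save(f,"w3.png",s=1.25); print(r.get_obs()["clock"])
save(r.grab_frame("side"),"s3.png",(225,150,395,310),4)
```

```text
False
True 13.6917 [0.03699639 0.04469629] 0.11186442782053958 [ 1.70383686 -5.5969923   3.12937106]
16.8333
```

View pics/s3.png

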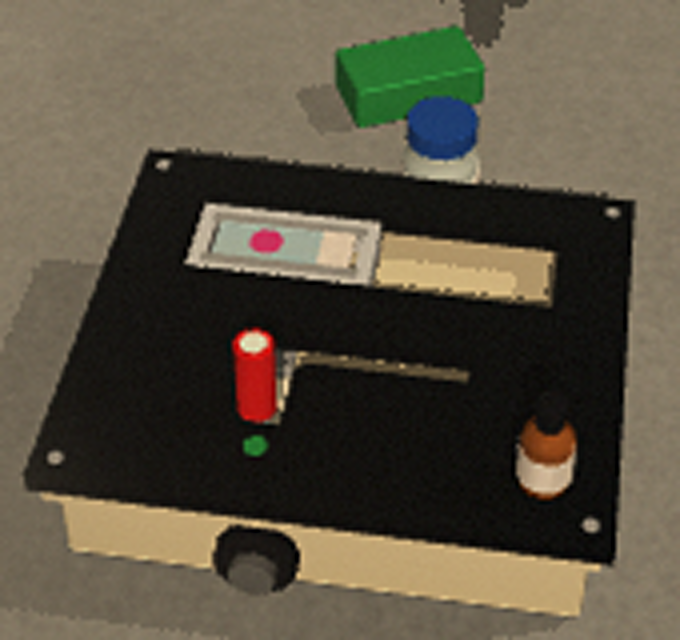

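View pics/w3.png

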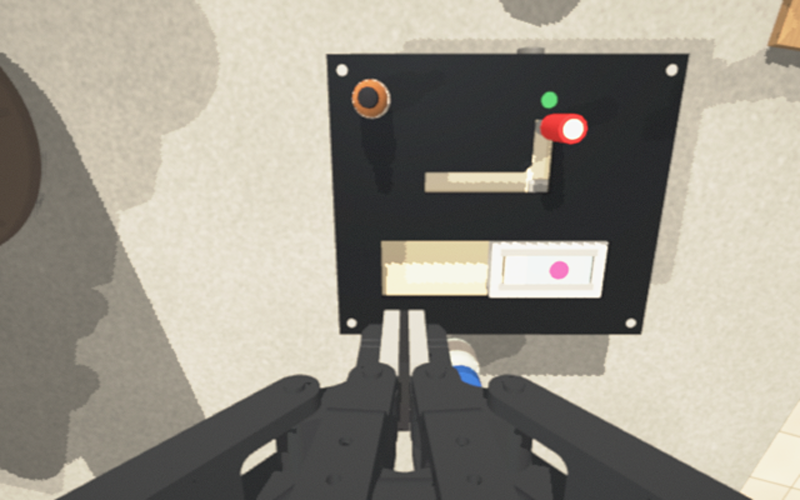

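The knob stands at the end of the slot by the green dot, with its top at (254,342) in the side crop and (573,128) in the wrist view. The bottle, jar and box have not moved. I'll do a numeric check, then hand in.

Run:
```python
from h import *
from fit2 import q,inv
f=wrist(); print("wrist",inv(q,at_z(f,np.array((573,128))/1.25,.13)))
g=r.grab_frame("side"); k=inv(q,at_z(g,(225+254/4,150+342/4),.13)); print("side",k)
o=r.get_obs(); print(o["clock"],o["contact_force"],o["tool_pos"])
if k[1]>.058: r.sign_off(); print("signed")
```

```text
wrist [0.03856686 0.0652084 ]
side [0.0374452  0.06532189]
16.9833 [-0.54610122 -0.72265169  0.08494949] [0.47976284 0.08946264 0.29962679]
the job is handed in; nothing more can be done
signed
```

The knob is at the end of the short leg by the green dot, and I handed the job in at about 17 s on the robot's clock.

I kept the gripper closed and pushed only with the outside of the fingertips. First I pushed along the long leg to the far wall of the corner. Then I backed off, turned the tool a quarter and pushed sideways to the end stop. Each push stopped on an 8 N force-change limit. Afterwards I lifted clear.

- **Knob position:** in the last check the wrist camera put it at (38.6, 65.2) mm in the scanner's frame and the side camera at (37.4, 65.3) mm. Fully home is (35, 65), and the slot allows 3 mm of play. This corresponds to carriage about 0.092–0.093 m and bolt about 0.045 m.
- **Other objects:** the bottle, jar and slide box look unmoved in the last pictures. The dish was outside both of those views, but the arm never went near it.
- **Arm:** its tool is about 0.17 m above the knob and touching nothing. The force reading was about 0.9 N at the last check, which I take as sensor offset.
- **Disagreement:** my first fit of the scanner from the side camera was off by about 4–5 mm, so I redid it from the wrist view before pushing. No check failed.

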